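# Load the tall kitchen jars evenly into a light footed basket

## Task

Put the two tall lidded jars upright into the little wicker basket, one in the middle of each half of its length, so that the basket is evenly loaded and stands level on its narrow foot. Set them down gently, do not drop them, and do not tip the basket or push it from its place. Leave the short jar standing where it is.

Things in the scene. Friction and masses are not known exactly. Their poses are not given: they have to be found in the camera images.
- basket: Loose open wicker basket, 208 mm long (its x axis), 108 wide (y), 250 g, on a central foot 68 x 90 mm: its ends overhang, so a push down near one, or both jars near one end, can tip it. Origin: centre of the foot's underside, z up. Inner floor 200 x 100 mm, 22 mm above the worktop; rim 62 mm. Middles of the halves: x = +50 and -50 mm, y = 0; either jar in either half. Yaw varies widely.
- tall_jar_1: Tall slim round white ceramic jar with a flat pale wooden lid, 110 mm high in all, 50 mm in diameter (the lid, the top 18 mm, is 46 mm in diameter), about 190 g, standing on the worktop. Origin at the centre of its underside, z up along its axis.
- tall_jar_2: The other tall jar, identical to the first: 110 mm high, 50 mm in diameter, lid 46 mm in diameter and 18 mm high, about 190 g. Origin at the centre of its underside, z up along its axis.
- short_jar: Same white ceramic and pale lid, but only 66 mm high, 50 mm in diameter, about 120 g; not for the basket. Origin at the centre of its underside. The three jars and a dark wooden pepper mill (152 mm high, 52 mm in diameter) stand in any order at four places to the robot's right of the basket, at least 85 mm between their axes.
There are look-alikes about, which are no part of the job. What is shaped like the tall_jar_1 but yellow is not meant. Leave any red look-alike of the tall_jar_2 alone.

How it is judged:
At the end, for the whole second after the job is handed in: Tall jars upright (10 deg), at rest on the basket floor, one per half: 30 to 70 mm from its centre along its length, within 20 mm of its long centre line. Basket level (3 deg), at rest, within 30 mm of its start; short jar upright, within 30 mm of its start (((x of tall_jar_1 in the frame of basket above 0.03 m and x of tall_jar_2 in the frame of basket below -0.03 m) or (x of tall_jar_2 in the frame of basket above 0.03 m and x of tall_jar_1 in the frame of basket below -0.03 m)) and x of tall_jar_1 in the frame of basket between -0.07 and 0.07 m and x of tall_jar_2 in the frame of basket between -0.07 and 0.07 m and y of tall_jar_1 in the frame of basket between -0.02 and 0.02 m and y of tall_jar_2 in the frame of basket between -0.02 and 0.02 m and z of each of tall_jar_1, tall_jar_2 in the frame of basket below 0.03 m and angle between each of tall_jar_1, tall_jar_2, short_jar's own z axis and vertical below 0.175 rad and angle between basket's own z axis and vertical below 0.06 rad and distance of each of basket, short_jar from where it was at the start of the episode below 0.03 m and linear speed of each of tall_jar_1, tall_jar_2, basket below 0.02 m/s); the robot touches nothing.
It fails at once if the basket is tipped more than about 14 degrees (angle between basket's own z axis and vertical above 0.25 rad).
It fails at once if a tall jar is dropped from more than about 20 mm (moves freely, out of the fingers, faster than 0.6 m/s) ((linear speed of tall_jar_1 above 0.6 m/s and contact force between the fingers and tall_jar_1 below 0.1 N) or (linear speed of tall_jar_2 above 0.6 m/s and contact force between the fingers and tall_jar_2 below 0.1 N)).
It also fails if it takes over 53 s, if anything falls off the work surface, if the arm or the gripper's body presses on something with over 40 N, if the wrist force passes 120 N, or if a joint passes its speed limit or range.

## Robot

A 6-joint arm with a two-finger parallel gripper is mounted at the origin on the work surface. World frame = base frame: x ahead of the robot, y to its left, z up, the work surface at z = 0. Lengths are in m, angles in rad, forces in N, time in s.
With the tool pointing down it reaches from about 0.35 to 0.975 m from the base axis. Payload 4.9 kg.
Tool frame: the origin (TCP) lies at the very end of the fingers, on their centre line; the grasp point (between the pads) lies 19 mm behind it (ctrl.grip_point_offset is the distance from the TCP to the grasp point, in m); z points along the fingers, y is the line along which they close (so a half turn about z gives the same grasp; the last joint's range is limited). The gripper opens to 85 mm and grips with 20 to 120 N. Pads are 22 mm wide; open, the fingers measure 114 mm over their backs; the gripper's body (76 mm by 85 mm) begins 54 mm behind the grasp point. The pads swing forward as they close: fully open they stand 13 mm farther back than shut.
Start: joints at [1.158, 0.053, 1.613, -0, 1.476, -0.119], TCP at [0.181, 0.598, 0.21] pointing down, gripper open.
Joint ranges: [-3.01, 3.01], [-1.01, 2.22], [0.06, 2.58], [-1.02, 4.17], [0.09, 2.62], [-3.14, 3.14]. Speed limits (rad/s): [2.57, 2.57, 3.14, 3.14, 3.14, 3.14].

## Interface

Orientations are given as a rotation vector (axis times angle).
In Python, from station import ctrl gives the robot as it stands.
- The arm moves only by the tool send_rows, never from a script. Its argument "rows" is a list of rows, each a list of 3 entries, a list of its own where there are three numbers: the finger opening in cm, from 0 to 8.54, then the shift along the tool's x, y, z in cm, then the turn about the tool's z in degrees. A call has 1 to 10 rows; each row shifts and turns the commanded pose from where the row before left it, along the tool's axes as they then stand; what a row does not reach is not made up. A row lasts 1/8 s, in which the tool goes at most 62.5 mm and 10.7 degrees, less where a joint would pass 70% of its speed; a pose out of reach is approached as far as the arm can. A call with a gripper value outside its range is refused whole. The fingers move at their own pace and stop on an object; "newtons" is the grip in N (left out, the last holds). Time passes only in rows, so rows that do not move let the fingers close. It gives the time, the measured TCP pose, the force, the opening and the grip force at its end, in the units of the state.
- ctrl.get_obs(): the state, without advancing time (a new reading comes with each control period).
- ctrl.get_image(name): name is "scene" or "top"; returns a dict with "frame" (400x640x3 uint8, red, green, blue), "range_z" (400x640 float32, m along the optical axis (not along the pixel's ray), 0 where there is no reading), "fx", "fy", "cx", "cy" (pixels), "cam_to_world" (4x4, takes a point from camera to world coordinates). Camera axes: x right, y down, z forward; pixel columns grow to the right and rows downward; lengths in m; the calibration is good to about 2 mm. A picture is of the moment at which its call begins.
- ctrl.finish_job(): hands the job in; it is judged then, once.
The state is a dict: "t": time; "q": joint angles; "dq": joint speeds; "effort": joint torques, N m; "tool_pos": TCP position; "tool_rot": TCP orientation; "contact_force": force on the tool from outside, world axes, zero at the start; "wrist_torque": the same for the moment, N m; "opening": finger opening in m; "grip_force": force on a finger pad.
Only numpy, scipy, OpenCV 4.12 (cv2) and the standard library are available. Lean on these libraries where they do the work, as an engineer would, in place of code of your own. Each camera call takes 0.05 s, during which the arm holds its last target. There are 200 camera calls.

## Working session

There is one attempt and no reset: what is moved stays moved. The work goes in short steps, Python scripts to look and compute and a tool call to move; the robot and the scene stay as the last step left them, time stands still between calls to the robot, and variables do not carry over. Pictures are saved under pics/ and viewed, at most 10 in all, crops included, and the job is handed in when it is done.

Besides the shell and the picture viewer there is one more tool, called after "Request:" as name(argument=value, ...) on one line, values as JSON. send_rows: Moves the arm, as the interface text tells. Its arguments: {"type":"object","properties":{"rows":{"type":"array","items":{"type":"array"}},"newtons":{"type":"number"}},"required":["rows"]}

```bash
mkdir -p pics
python3 - <<'E'
from station import ctrl
import cv2,numpy as np
o=ctrl.get_obs();print(o['t'],o['tool_pos'],o['tool_rot'],o['opening'])
for n in ("top","scene"):
    d=ctrl.get_image(n);cv2.imwrite(f"pics/{n}0.png",d['frame'][:,:,::-1]);np.savez(f"{n}0.npz",**d)
    print(n,d['fx'],d['cx'],d['cy'],np.round(d['cam_to_world'],3).tolist())
E
```

```text
0.0 [0.18070362 0.59761962 0.20886599] [-4.59706133e-01 -3.10722068e+00  3.08009751e-03] 0.08580261308247195
top 494.8483122838018 314.0491600772789 197.33080791631656 [[0.018, -0.999, 0.035, 0.51], [-1.0, -0.018, 0.001, -0.097], [-0.0, -0.035, -0.999, 1.051], [0.0, 0.0, 0.0, 1.0]]
scene 360.966291900685 322.50209065715023 200.619749443555 [[-0.871, 0.335, -0.361, 0.803], [0.492, 0.6, -0.631, 0.309], [0.005, -0.727, -0.687, 0.516], [0.0, 0.0, 0.0, 1.0]]
```

```bash
ls -la .
```

```text
total 3516
drwxr-xr-x  3 agent agent    4096 Dec  3 23:38 .
drwxr-xr-x 23 root  root     4096 Dec  3 23:38 ..
drwxr-xr-x  2 agent agent    4096 Dec  3 23:38 pics
-rw-r--r--  1 agent agent 1793870 Dec  3 23:38 scene0.npz
-rw-r--r--  1 agent agent 1793870 Dec  3 23:38 top0.npz
```

View pics/top0.png

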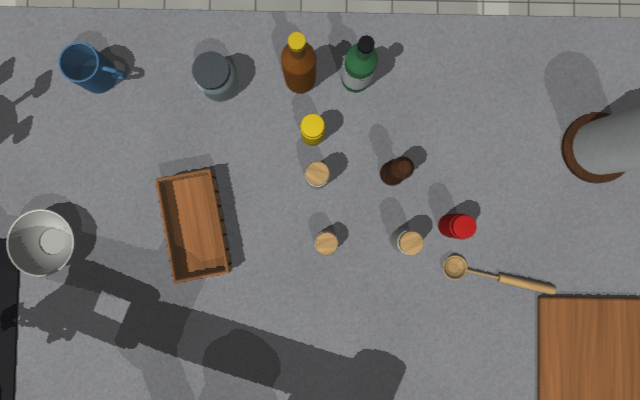

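View pics/scene0.png

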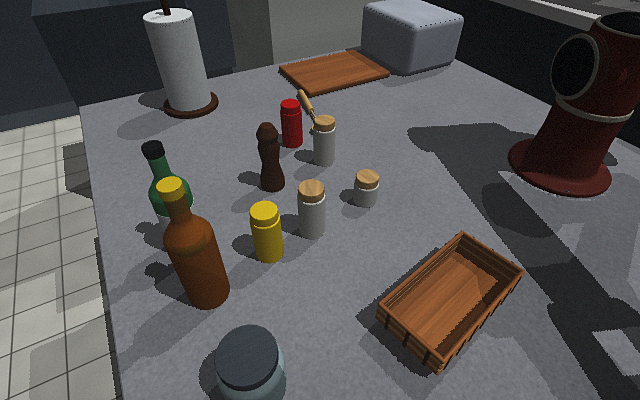

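The top view shows the basket at about (194,226) and three pale lids at (317,175), (326,243) and (410,243). In the scene view the short jar is the near-right one at (366,188). The yellow and red look-alikes and the mill stand close by. Next I measure positions.

```bash
cat > h.py <<'E'
import numpy as np,cv2
def cloud(d):
    v,u=np.mgrid[0:400,0:640];z=d['range_z']
    P=np.stack([(u-d['cx'])/d['fx']*z,(v-d['cy'])/d['fy']*z,z],-1)
    T=d['cam_to_world'];return P@T[:3,:3].T+T[:3,3]
def ray(d,u,v,h):
    T=d['cam_to_world'];r=T[:3,:3]@np.array([(u-d['cx'])/d['fx'],(v-d['cy'])/d['fy'],1]);c=T[:3,3]
    return c+r*(h-c[2])/r[2]
def lids(d,cents,heights):
    P=cloud(d);out=[]
    for (u,v),h in zip(cents,heights):
        m=np.zeros((400,640),np.uint8);m[v-22:v+22,u-22:u+22]=1
        m&=(abs(P[...,2]-h)<.010).astype(np.uint8)
        hsv=cv2.cvtColor(d['frame'],cv2.COLOR_RGB2HSV);m&=(hsv[...,1]>60).astype(np.uint8)
        c,_=cv2.findContours(m,0,1);c=max(c,key=cv2.contourArea)
        (x,y),r=cv2.minEnclosingCircle(c);M=cv2.moments(c);a=M['m00']
        p=ray(d,M['m10']/a,M['m01']/a,h);e=ray(d,x,y,h)
        out.append((p,e,2*r*(1.05-h)/d['fx'],np.median(P[...,2][m>0])))
    return out
def basket(d):
    P=cloud(d);Z=P[...,2];X=P[...,0];Y=P[...,1]
    roi=np.zeros((400,640),bool);roi[150:300,145:245]=1
    m=roi&(Z>.045)&(Z<.08)
    q=np.float32(P[m][:,:2]);r=cv2.minAreaRect(q*1000)
    fl=roi&(abs(Z-.022)<.006)&(cv2.cvtColor(d['frame'],cv2.COLOR_RGB2HSV)[...,1]>90)
    r2=cv2.minAreaRect(np.float32(P[fl][:,:2])*1000)
    return r,r2,np.median(Z[fl]),np.percentile(Z[m],[50,95])
E
python3 - <<'E'
import numpy as np;from h import *
np.set_printoptions(precision=4,suppress=True)
d=dict(np.load('top0.npz'));P=cloud(d)
c=[(317,175),(410,243),(326,243)]
print([P[v,u] for u,v in c+[(312,127),(460,227),(396,170),(404,165)]])
for o in lids(d,c,[.11,.11,.066]):print(*o)
print(*basket(d),sep='\n')
s=dict(np.load('scene0.npz'));Q=cloud(s);print(Q[190,311],Q[122,324],Q[177,367],Q[297,450])
# scene basket points near rim
m=(Q[...,2]>.05)&(Q[...,2]<.07)&(Q[...,0]>.3)&(Q[...,0]<.6)&(Q[...,1]>.02)&(Q[...,1]<.3)
print(cv2.minAreaRect(np.float32(Q[m][:,:2]*1000)))
E
```

```text
[array([ 0.5856, -0.1016,  0.1137]), array([ 0.46  , -0.2798,  0.1123]), array([ 0.4545, -0.1221,  0.0654]), array([ 0.6771, -0.0905,  0.113 ]), array([ 0.4918, -0.3753,  0.1082]), array([ 0.595 , -0.2465,  0.1438]), array([ 0.6034, -0.2593,  0.1538])]
[ 0.5898 -0.1022  0.11  ] [ 0.5899 -0.1021  0.11  ] 0.045160754836648255 0.11055645521246849
[ 0.4609 -0.2821  0.11  ] [ 0.4611 -0.2821  0.11  ] 0.04570719772599503 0.11014235119185312
[ 0.4545 -0.1229  0.066 ] [ 0.4543 -0.1228  0.066 ] 0.045368988850850944 0.06672603850625458
((484.6119689941406, 145.91148376464844), (214.2770233154297, 115.69625091552734), 11.645112037658691)
((483.73828125, 150.00465393066406), (200.954345703125, 94.43603515625), 12.135538101196289)
0.02329602130238695
[0.0613 0.0648]
[ 0.5932 -0.0974  0.1097] [ 0.4686 -0.2719  0.1126] [ 0.4571 -0.1214  0.066 ] [0.4778 0.1418 0.0229]
((483.98480224609375, 143.84130859375), (217.77157592773438, 114.8454818725586), 11.83404541015625)
```

Lid heights, lid diameters and the basket size all match the given dimensions:
- **Tall jars:** (0.590,-0.102) and (0.461,-0.282).
- **Short jar:** (0.454,-0.123).
- **Basket:** centre (0.484,0.145), long axis at 11.8° from x.

I turn the tool to the world axes first, then travel.

Request:
send_rows(rows=[[8, [0, 0, 0], -8.4], [8, [0, 0, 0], -8.4], [8, [-2.5, -4.4, 0], 0], [8, [-2.5, -4.4, 0], 0], [8, [-2.5, -4.4, 0], 0], [8, [-2.5, -4.4, 0], 0], [8, [-2.5, -4.4, 0], 0], [8, [-2.5, -4.4, 0], 0], [8, [-2.5, -4.4, 0], 0], [8, [-2.5, -4.4, 0], 0]], newtons=40)

```text
t: 1.35
tool_pos: [0.3811, 0.2445, 0.2097]
tool_rot: [-0.001, -3.141, 0.0]
contact_force: [1.5, 0.5, -0.1]
opening: 0.0802
grip_force: 0.0
```

Request:
send_rows(rows=[[8, [-2.6, -4.3, 0], 0], [8, [-2.6, -4.3, 0], 0], [8, [-2.6, -4.3, 0], 0], [8, [-2.6, -4.3, 0], 0], [8, [-2.6, -4.3, 0], 0], [8, [-2.6, -4.3, 0], 0], [8, [-2.6, -4.3, 0], 0], [8, [-2.6, -4.3, 0], 0], [8, [0, 0, 0], 0], [8, [0, 0, 0], 0]])

```text
t: 2.6
tool_pos: [0.588, -0.0976, 0.2094]
tool_rot: [-0.001, -3.14, -0.001]
contact_force: [-0.2, -0.0, -0.7]
opening: 0.0799
grip_force: 0.0
```

Request:
send_rows(rows=[[8, [-0.2, -0.4, 2], 0], [8, [0, 0, 3], 0], [8, [0, 0, 3], 0], [8, [0, 0, 2.5], 0], [8, [0, 0, 2.5], 0], [8, [0, 0, 2], 0], [8, [0, 0, 0.6], 0], [8, [0, 0, 0], 0], [8, [0, 0, 0], 0]])

```text
t: 3.72
tool_pos: [0.5915, -0.1023, 0.0554]
tool_rot: [0.001, 3.139, -0.001]
contact_force: [-0.3, 0.4, 0.5]
opening: 0.0798
grip_force: 0.0
```

Request:
send_rows(rows=[[4.5, [0, 0, 0], 0], [4.5, [0, 0, 0], 0], [4.5, [0, 0, 0], 0], [4.5, [0, 0, 0], 0], [4.5, [0, 0, 0], 0], [4.5, [0, 0, 0], 0]], newtons=40)

```text
t: 4.47
tool_pos: [0.5914, -0.1024, 0.0553]
tool_rot: [0.001, 3.14, -0.001]
contact_force: [0.1, -1.3, 5.9]
opening: 0.0479
grip_force: 41.9
```

Request:
send_rows(rows=[[4.5, [0, 0, -0.5], 0], [4.5, [0, 0, -1.5], 0], [4.5, [0, 0, -2.5], 0], [4.5, [0, 0, -2.5], 0], [4.5, [0, 0, -2], 0], [4.5, [0, 0, -1.0], 0], [4.5, [0, 0, 0], 0], [4.5, [0, 0, 0], 0]])

```text
t: 5.48
tool_pos: [0.5898, -0.1018, 0.1528]
tool_rot: [-0.001, -3.14, -0.001]
contact_force: [-0.1, -0.2, -2.1]
opening: 0.0477
grip_force: 41.6
```

Run:
```python
from station import ctrl
import cv2
d=ctrl.get_image("scene");cv2.imwrite("pics/s1.png",d['frame'][:,:,::-1])
print(ctrl.get_obs()['tool_pos'])
```

```text
[ 0.58977502 -0.10179299  0.1526406 ]
```

View pics/s1.png

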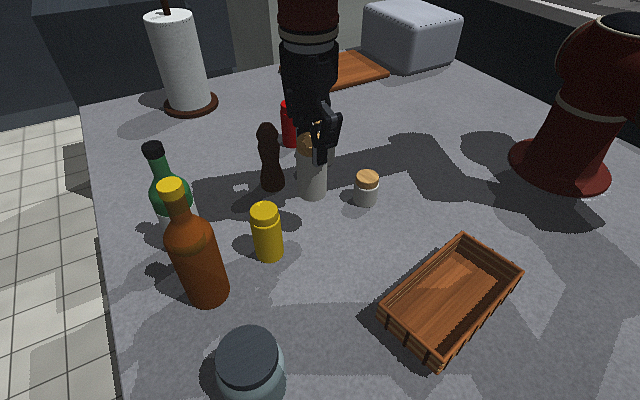

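The jar hangs upright in the fingers at (312,170) and its weight registers at about 2 N. I carry it over the far half of the basket, target (0.5335, 0.1555).

Request:
send_rows(rows=[[4.5, [0.4, 1.7, -0.5], 0], [4.5, [0.8, 3.5, 0], 0], [4.5, [0.8, 3.6, 0], 0], [4.5, [0.8, 4.0, 0], 0], [4.5, [0.8, 4.0, 0], 0], [4.5, [0.8, 4.0, 0], 0], [4.5, [0.8, 3.4, 0], 0], [4.5, [0.4, 1.5, 0], 0], [4.5, [0, 0, 0], 0], [4.5, [0, 0, 0], 0]])

```text
t: 6.78
tool_pos: [0.5348, 0.1543, 0.1591]
tool_rot: [0.002, 3.142, -0.001]
contact_force: [0.5, 0.3, -1.5]
opening: 0.0481
grip_force: 41.7
```

Request:
send_rows(rows=[[4.5, [0.1, 0.1, 1], 0], [4.5, [0, 0, 2], 0], [4.5, [0, 0, 2], 0], [4.5, [0, 0, 1.3], 0], [4.5, [0, 0, 0.8], 0], [4.5, [0, 0, 0.3], 0], [4.5, [0, 0, 0], 0], [4.5, [0, 0, 0], 0]])

```text
t: 7.78
tool_pos: [0.5343, 0.1561, 0.0859]
tool_rot: [0.001, 3.14, 0.0]
contact_force: [0.4, 0.2, -1.8]
opening: 0.0476
grip_force: 41.7
```

Request:
send_rows(rows=[[4.5, [0, 0, 0.2], 0], [4.5, [0, 0, 0.1], 0], [4.5, [0, 0, 0], 0]])

```text
t: 8.15
tool_pos: [0.5336, 0.156, 0.082]
tool_rot: [-0.001, -3.141, 0.0]
contact_force: [0.3, 0.4, -2.3]
opening: 0.0479
grip_force: 41.8
```

Request:
send_rows(rows=[[4.5, [0, 0, 0.2], 0], [4.5, [0, 0, 0], 0], [4.5, [0, 0, 0], 0]])

```text
t: 8.52
tool_pos: [0.5337, 0.156, 0.08]
tool_rot: [-0.001, -3.141, 0.0]
contact_force: [0.1, 0.2, -0.9]
opening: 0.048
grip_force: 41.8
```

Request:
send_rows(rows=[[4.5, [0, 0, 0.1], 0], [4.5, [0, 0, 0], 0], [4.5, [0, 0, 0], 0]])

```text
t: 8.9
tool_pos: [0.5337, 0.156, 0.0791]
tool_rot: [-0.001, -3.142, 0.0]
contact_force: [-0.2, 1.1, -1.2]
opening: 0.0476
grip_force: 41.8
```

Request:
send_rows(rows=[[4.5, [0, 0, 0.1], 0], [4.5, [0, 0, 0], 0], [4.5, [0, 0, 0], 0]])

```text
t: 9.28
tool_pos: [0.5337, 0.156, 0.0781]
tool_rot: [-0.001, -3.142, 0.0]
contact_force: [-0.1, 0.0, -1.8]
opening: 0.0481
grip_force: 41.8
```

Request:
send_rows(rows=[[4.5, [0, 0, 0.1], 0], [4.5, [0, 0, 0], 0], [4.5, [0, 0, 0], 0]])

```text
t: 9.65
tool_pos: [0.5339, 0.156, 0.0774]
tool_rot: [0.001, 3.141, 0.0]
contact_force: [0.7, -0.2, -0.4]
opening: 0.0477
grip_force: 41.9
```

Request:
send_rows(rows=[[4.5, [0, 0, 0.1], 0], [4.5, [0, 0, 0], 0], [4.5, [0, 0, 0], 0]])

```text
t: 10.02
tool_pos: [0.5346, 0.156, 0.0771]
tool_rot: [0.001, 3.14, 0.0]
contact_force: [0.9, -0.2, 5.1]
opening: 0.0481
grip_force: 42.4
```

Contact at TCP z = 0.077, as expected. I release and rise.

Request:
send_rows(rows=[[5.2, [0, 0, -0.1], 0], [5.6, [0, 0, 0], 0], [6.2, [0, 0, 0], 0], [7.5, [0, 0, 0], 0], [7.5, [0, 0, 0], 0], [7.5, [0, 0, -1], 0], [7.5, [0, 0, -2.5], 0], [7.5, [0, 0, -3], 0], [7.5, [0, 0, -3], 0], [7.5, [0, 0, -3], 0]])

```text
t: 11.28
tool_pos: [0.5338, 0.156, 0.204]
tool_rot: [0.001, 3.141, 0.0]
contact_force: [-0.4, -0.2, 1.0]
opening: 0.0751
grip_force: 0.0
```

Request:
send_rows(rows=[[8, [0.3, -2.0, 0], 0], [8, [0.8, -4.8, 0], 0], [8, [0.8, -5.0, 0], 0], [8, [0.9, -5.0, 0], 0], [8, [0.9, -5.0, 0], 0], [8, [0.8, -5.0, 0], 0], [8, [0.8, -5.0, 0], 0], [8, [0.8, -5.0, 0], 0], [8, [0.8, -5.0, 0], 0], [8, [0.4, -2.0, 0], 0]])

```text
t: 12.52
tool_pos: [0.4586, -0.2843, 0.2008]
tool_rot: [-0.006, -3.14, -0.002]
contact_force: [0.1, 0.1, -0.2]
opening: 0.0799
grip_force: 0.0
```

Run:
```python
from station import ctrl
from h import *
d=ctrl.get_image("top");cv2.imwrite("pics/t2.png",d['frame'][:,:,::-1])
print(ctrl.get_obs()['tool_pos'])
for r in basket(d):print(r)
P=cloud(d);Z=P[...,2];m=(Z>.125)&(Z<.142);m[:, 260:]=0;m[:120]=0
print(m.sum(),P[m].mean(0) if m.any() else '')
```

```text
[ 0.45852054 -0.28525197  0.20092836]
((484.58245849609375, 145.89187622070312), (214.5878448486328, 115.35304260253906), 11.884909629821777)
((483.6163024902344, 149.95138549804688), (200.4993896484375, 94.2835464477539), 11.590256690979004)
0.02329728112438767
[0.06126072 0.06531181]
484 [0.53231983 0.15427262 0.13293164]
```

View pics/t2.png

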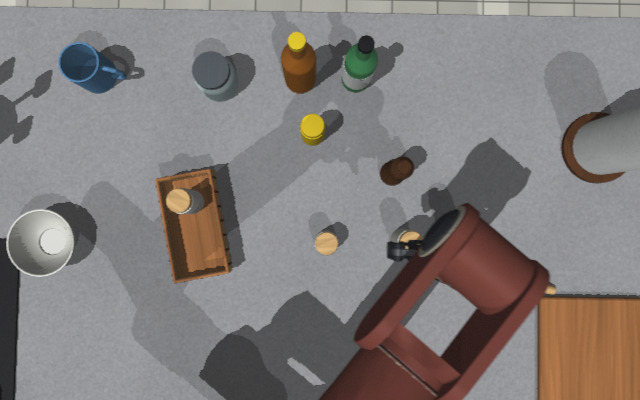

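Jar 1 stands upright in the far half at pixel (180,201), measured at (0.532,0.154) with its top at 0.133. The basket has not moved. Now I descend on jar 2.

Request:
send_rows(rows=[[8, [-0.2, 0.3, 1], 0], [8, [0, 0, 2], 0], [8, [0, 0, 3], 0], [8, [0, 0, 3], 0], [8, [0, 0, 2.5], 0], [8, [0, 0, 2.0], 0], [8, [0, 0, 1.1], 0], [8, [0, 0, 0], 0], [8, [0, 0, 0], 0]])

```text
t: 13.7
tool_pos: [0.4632, -0.2794, 0.0571]
tool_rot: [0.001, 3.14, -0.002]
contact_force: [0.0, -0.2, 0.9]
opening: 0.0799
grip_force: 0.0
```

Request:
send_rows(rows=[[4.5, [0, 0, 0], 0], [4.5, [0, 0, 0], 0], [4.5, [0, 0, 0], 0], [4.5, [0, 0, 0], 0], [4.5, [0, 0, 0], 0], [4.5, [0, 0, 0], 0]], newtons=40)

```text
t: 14.45
tool_pos: [0.4634, -0.2798, 0.0576]
tool_rot: [0.001, 3.14, -0.003]
contact_force: [0.3, -0.6, 6.2]
opening: 0.0478
grip_force: 41.0
```

Request:
send_rows(rows=[[4.5, [0, 0, -0.5], 0], [4.5, [0, 0, -1.5], 0], [4.5, [0, 0, -2.5], 0], [4.5, [0, 0, -2.5], 0], [4.5, [0, 0, -2], 0], [4.5, [0, 0, -1.2], 0], [4.5, [0, 0, 0], 0], [4.5, [0, 0, 0], 0]])

```text
t: 15.45
tool_pos: [0.4619, -0.2785, 0.157]
tool_rot: [-0.001, -3.14, -0.002]
contact_force: [1.0, 0.2, -2.8]
opening: 0.0482
grip_force: 41.5
```

Request:
send_rows(rows=[[4.5, [0.1, 1.5, -0.5], 0], [4.5, [0.3, 4.0, 0], 0], [4.5, [0.3, 5.0, 0], 0], [4.5, [0.3, 5.0, 0], 0], [4.5, [0.3, 5.0, 0], 0], [4.5, [0.3, 5.0, 0], 0], [4.5, [0.3, 5.0, 0], 0], [4.5, [0.3, 5.0, 0], 0], [4.5, [0.3, 4.0, 0], 0], [4.5, [0.1, 1.9, 0], 0]])

```text
t: 16.7
tool_pos: [0.4353, 0.1375, 0.1627]
tool_rot: [0.004, -3.141, -0.001]
contact_force: [0.3, 0.2, -1.3]
opening: 0.048
grip_force: 41.8
```

Request:
send_rows(rows=[[4.5, [0, 0, 0], 0], [4.5, [0, 0, 0], 0]])

```text
t: 16.95
tool_pos: [0.4363, 0.1348, 0.1628]
tool_rot: [-0.001, -3.141, 0.001]
contact_force: [0.2, 0.2, -1.7]
opening: 0.0481
grip_force: 41.8
```

Request:
send_rows(rows=[[4.5, [0, 0, 1], 0], [4.5, [0, 0, 2], 0], [4.5, [0, 0, 2], 0], [4.5, [0, 0, 1.4], 0], [4.5, [0, 0, 0.8], 0], [4.5, [0, 0, 0.4], 0], [4.5, [0, 0, 0.2], 0], [4.5, [0, 0, 0], 0], [4.5, [0, 0, 0], 0]])

```text
t: 18.08
tool_pos: [0.4371, 0.1351, 0.0856]
tool_rot: [0.001, 3.141, 0.0]
contact_force: [0.1, -0.6, -1.8]
opening: 0.0479
grip_force: 41.8
```

Request:
send_rows(rows=[[4.5, [0, 0, 0.1], 0], [4.5, [0, 0, 0.1], 0], [4.5, [0, 0, 0], 0], [4.5, [0, 0, 0], 0]])

```text
t: 18.58
tool_pos: [0.4367, 0.135, 0.0831]
tool_rot: [-0.001, -3.142, -0.0]
contact_force: [-0.7, -0.2, -1.9]
opening: 0.0478
grip_force: 41.8
```

Request:
send_rows(rows=[[4.5, [0, 0, 0.1], 0], [4.5, [0, 0, 0], 0], [4.5, [0, 0, 0], 0]])

```text
t: 18.95
tool_pos: [0.4367, 0.1351, 0.0821]
tool_rot: [-0.001, -3.142, 0.0]
contact_force: [-0.7, 0.8, -2.4]
opening: 0.0483
grip_force: 41.8
```

Request:
send_rows(rows=[[4.5, [0, 0, 0.2], 0], [4.5, [0, 0, 0], 0], [4.5, [0, 0, 0], 0]])

```text
t: 19.32
tool_pos: [0.4367, 0.1351, 0.0801]
tool_rot: [-0.001, -3.142, 0.0]
contact_force: [0.3, -0.8, -1.6]
opening: 0.0479
grip_force: 41.8
```

Request:
send_rows(rows=[[4.5, [0, 0, 0.1], 0], [4.5, [0, 0, 0], 0], [4.5, [0, 0, 0], 0]])

```text
t: 19.7
tool_pos: [0.4371, 0.1351, 0.0796]
tool_rot: [0.001, 3.141, 0.0]
contact_force: [-1.2, -0.0, 1.8]
opening: 0.0478
grip_force: 42.1
```

Contact at TCP z = 0.0796, again as expected. I release and withdraw.

Request:
send_rows(rows=[[5.2, [0, 0, 0], 0], [5.6, [0, 0, 0], 0], [6.2, [0, 0, 0], 0], [7.5, [0, 0, 0], 0], [7.5, [0, 0, 0], 0], [7.5, [0, 0, -1], 0], [7.5, [0, 0, -2.5], 0], [7.5, [0, 0, -3], 0], [7.5, [0, 0, -3], 0], [7.5, [0, 0, -3], 0]])

```text
t: 20.95
tool_pos: [0.4368, 0.1351, 0.206]
tool_rot: [0.001, 3.14, 0.0]
contact_force: [1.8, 0.1, -0.7]
opening: 0.0754
grip_force: 0.0
```

Request:
send_rows(rows=[[7.5, [0, 4, 0], 0], [7.5, [0, 5, 0], 0], [7.5, [0, 5, 0], 0], [7.5, [0, 5, 0], 0], [7.5, [0, 4, 0], 0], [7.5, [0, 2, 0], 0], [7.5, [0, 0, 0], 0], [7.5, [0, 0, 0], 0]])

```text
t: 21.95
tool_pos: [0.4371, 0.3841, 0.2042]
tool_rot: [0.002, 3.142, -0.001]
contact_force: [0.3, 0.4, -0.1]
opening: 0.075
grip_force: 0.0
```

Run:
```python
from station import ctrl
from h import *
d=ctrl.get_image("top");s=ctrl.get_image("scene")
cv2.imwrite("pics/f.png",np.vstack([d['frame'][120:320,100:500],s['frame'][130:400,240:640]])[:,:,::-1])
(c,wh,a),*r=basket(d);print(c,wh,a,r[0])
P=cloud(d);Z=P[...,2];m=((Z>.125)&(Z<.142)).astype(np.uint8);m[:,260:]=0;m[:120]=0;m[:,140:150]=0
n,l,st,_=cv2.connectedComponentsWithStats(m);t=np.radians(11.8);ax=np.array([np.cos(t),np.sin(t)])
for i in range(1,n):
    if st[i,4]>150:
        p=P[l==i].mean(0);e=p[:2]-np.array([.4845,.1455]);print(p,st[i,4],'basket xy',e@ax,e@[-ax[1],ax[0]])
print(lids(d,[(326,243)],[.066]))
```

```text
(484.6133728027344, 145.70184326171875) (214.0988311767578, 115.54944610595703) 11.566516876220703 ((483.7439880371094, 149.995361328125), (200.4647674560547, 93.82665252685547), 11.883859634399414)
[0.53232237 0.15440619 0.1328526 ] 480 basket xy 0.04863303582896811 -0.00106150710826226
[0.4346892  0.12975415 0.13280654] 489 basket xy -0.05197813358832162 -0.005226986798088909
[(array([ 0.45448624, -0.12301538,  0.066     ]), array([ 0.45423195, -0.12342217,  0.066     ]), 0.0455739295640404, np.float64(0.06641248600919192))]
```

View pics/f.png

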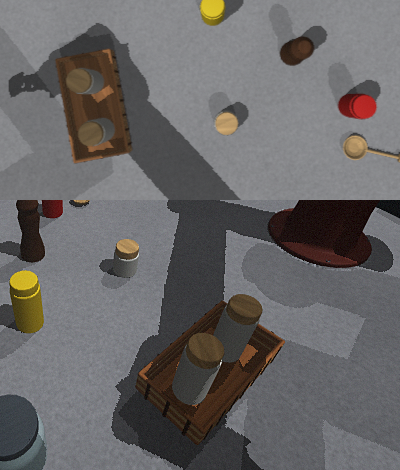

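Both jars stand upright, one in each half: lids at crop (84,80) and (93,132), about +49 and -52 mm along the basket. The basket is level and unmoved, and the short jar at (226,123) has not moved.

```bash
python3 -c "
from station import ctrl
print(ctrl.finish_job())"
```

```text
the job is handed in; nothing more can be done
None
```

Both tall jars stand upright in the basket at about +49 and -52 mm along its length; the basket is level and unmoved, the short jar is untouched, and the job was handed in at about 22 s (no verdict was returned).

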